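# Feel for the release notch on the casting jig and hold its key down

## Task

The edge strip of the casting jig shows five look-alike black patches, but only one is an open notch, with the release key at its bottom. Touch the yellow start pad with a fingertip, slide off it onto the plain steel land and feel your way along the top of the strip to the notch, then press the key inside it fully down and finish while still holding it down. Never bear down hard, and pick up or shift nothing: leave the loose sleeves, the jug and the spatula as they are.

Things in the scene. Friction and masses are not known exactly. Their poses are not given: they have to be found in the camera images.
- jig: Casting jig, fixed: dark steel base plate 25 mm thick with an edge strip along its robot-side edge and a tray of sleeves behind it. Origin: on the bench, under the middle of the strip; y runs along the strip, x points away from the robot across the plate (x -20 to 170, y -190 to 190 mm), z up. Fixed sleeves on the tray at x = 138 mm, tops 86 mm high.
- strip_mid (a point): Middle of the strip's flat top, 50 mm above the bench; axes as the jig's. The strip is 26 mm wide (x) and 370 mm long (y). Along jig y, in mm: yellow start pad -185 to -145, plain steel land -145 to -105, then five 56 mm segments centred at -77, -21, 35, 91 and 147, and a 10 mm steel end.
- strip_end (a point): Middle of the strip's +y end, on its top. Each of the five segments shows the same 46 mm long black patch; four are solid, level with the strip. One (any, new each time, its place is not told) is the notch: a slot 46 mm long right across the strip, open on top and at both long sides, the flat black key 13 mm below the strip's top.
- catch_bolt (a point): Red bolt in a grey saddle behind the strip at jig y = 132 mm, below the strip's top: it draws back off the tray towards the strip, 2 mm for each mm of key travel. Only to look at. This point is fixed, on the saddle's top, 44 mm above the bench.
- start_pad: Yellow start pad, fixed: the first 40 mm of the strip at its -y end, 26 mm wide, level with the strip (top 50 mm above the bench). Origin: centre of its underside, 25 mm above the bench, at jig (0, -165 mm).
- release (a joint): Travel of the release key at the bottom of the notch, straight down, in m: 0 = up, 0.008 = fully down against its stop (key then 21 mm below the strip's top). A spring pushes it up: it starts to move at about 5 N and takes about 9 N fully down; it comes up again when let go. The key is 43 mm along the strip and as wide as the strip.
- sleeve_a: Loose filled sleeve standing on the jig's tray, aluminium with black collars, 32 mm wide, 55 mm tall, about 70 g; origin: centre of its underside (31 mm above the bench), some 92 mm behind the strip's centre line. Leave alone.
- sleeve_b: A second loose sleeve, the same, further along y on the tray. Leave alone.
- jug: Aluminium pouring jug with a handle, 100 mm across, 120 mm tall, standing on the bench past the jig's +y end; origin: centre of its underside. Leave alone.
- spatula: Mixing spatula lying on the bench past the jig's -y end; origin near its middle on the bench. Leave alone.

How it is judged:
On the way, in this order (a step that is already met when the one before it is completed fails the run):
1. the fingers touch the yellow start pad, the key still up (contact force between the fingers and start_pad above 0.4 N and value of joint release below 0.001 m), for 0.05 s.
2. the fingers have run off the pad and touch the plain land of the strip, the key still up (contact force between the fingers and jig above 0.2 N and contact force between the fingers and start_pad below 0.05 N and value of joint release below 0.001 m and x of the grasp point in the frame of jig below 0.05 m and y of the grasp point in the frame of jig below -0.06 m), for 0.02 s.
3. the fingers press the release key down (value of joint release above 0.006 m and contact force between the fingers and anything else above 3 N), for 0.3 s.
At the end, for the whole second after the job is handed in: The release key is held down by the fingers, at least 6 of its 8 mm, with more than 3 N on the fingers; the two sleeves and the jug stand upright, and they and the spatula are within 15 mm of where they began (all of step 3 and distance of each of sleeve_a, sleeve_b, jug, spatula from where it was at the start of the episode below 0.015 m and angle between each of sleeve_a, sleeve_b, jug's own z axis and vertical below 0.15 rad); the arm keeps its last pose, push and grip.
It fails at once if the fingers bear down or push on anything with more than 40 N (contact force between the fingers and anything else above 40 N).
It fails at once if a sleeve, the jug or the spatula is moved, lifted or carried by more than 15 mm (distance of any of sleeve_a, sleeve_b, jug, spatula from where it was at the start of the episode above 0.015 m).
It also fails if it takes over 58 s, if anything falls off the work surface, if the arm or the gripper's body presses on something with over 40 N, if the wrist force passes 120 N, or if a joint passes its speed limit or range.

## Robot

A 7-joint arm with a two-finger parallel gripper is mounted at the origin on the work surface. World frame = base frame: x ahead of the robot, y to its left, z up, the work surface at z = 0. Lengths are in m, angles in rad, forces in N, time in s.
With the tool pointing down it reaches from about 0.35 to 0.9 m from the base axis. Payload 8.1 kg.
Tool frame: the origin (TCP) lies midway between the tips of the shut fingers; the grasp point (between the pads) lies arm.grip_point_offset behind it (arm.grip_point_offset is the distance from the TCP to the grasp point, in m); y points along the fingers, z is the direction in which the jaws open and shut, and the axes are right-handed (so a half turn about y gives the same grasp; the last joint's range is limited). The gripper opens to 92 mm and grips with 3 to 60 N. Pads are 19 mm wide; open, the fingers measure 130 mm over their backs; the gripper's body (75 mm by 190 mm) begins 47 mm behind the grasp point.
Start: joints at [-0.103, 0.434, 0.025, 1.573, -0.012, 1.134, -0.075], TCP at [0.625, -0, 0.227] pointing down, gripper open.
Joint ranges: [-2.62, 2.62], [-0.44, 2.09], [-1.27, 1.32], [0.08, 2.57], [-1.32, 4.46], [0.12, 2], [-2.74, 2.74]. Speed limits (rad/s): [2.22, 2.22, 3.01, 3.01, 3.14, 3.14, 3.14].

## Interface

Orientations are given as a rotation vector (axis times angle).
In Python, from cell import arm, get_image, camera_info gives the robot as it stands.
- The arm moves only by the tool carry_out, never from a script. Its argument "steps" is one flat list of numbers, 5 for each row, row after row: the opening, from 0 (shut) to 1 (fully open), then the shift along the world's x, y, z in units of 0.1 m (1.0 is 0.1 m), then the turn about the world's z in units of 45 degrees (1.0 is 45 degrees). In form: [hand, dx, dy, dz, spin, hand, dx, dy, dz, spin, ...]. A call has 1 to 12 rows; each row is the pose to reach, as a shift and turn from the pose commanded when the call began; what a row does not reach only later rows make up. A row lasts 1/10 s, in which the tool goes at most 50 mm and 8.59 degrees, less where a joint would pass 70% of its speed; a pose out of reach is approached as far as the arm can. A call with a number of a shift or a turn outside -1 to 1 is refused whole. A call with a gripper value outside its range is refused whole. The fingers move at their own pace and stop on an object; "grip_force" is the grip in N (left out, the last holds). Time passes only in rows, so rows that repeat a pose let the fingers close. It gives the time, the measured TCP pose, the force and the opening at its end, in the units of the state.
- arm.observe(): the state, without advancing time (a new reading comes with each control period).
- get_image(name): name is "scene" or "side" or "wrist"; returns (picture, depth): 384x512x3 uint8, red, green, blue; 384x512 float32, m along the optical axis (not along the pixel's ray), 0 where there is no reading.
- camera_info(name): a dict with "fovy" (degrees; the focal length in pixels is half the picture's height over the tangent of half this angle, whatever the lens; pixels are square), "cx", "cy" (the principal point, pixels), "R" (3x3) and "t" (3): a world point X has camera coordinates R X + t; the wrist camera has in their place "tool_from_camera" (4x4, takes a point from camera to tool coordinates, whose origin is the TCP and whose axes are the tool frame's). Camera axes: x right, y down, z forward; pixel columns grow to the right and rows downward; lengths in m; the calibration is good to about 2 mm. The wrist camera is an equidistant fisheye: a pixel r from the principal point sees the ray r / f radians off the axis. A picture is of the moment at which its call begins: read the wrist's pose just before it. camera_info takes no time and is no camera call.
- arm.sign_off(): hands the job in, once; it reports no verdict.
The state is a dict: "clock": time; "joints": joint angles; "dq": joint speeds; "joint_efforts": joint torques, N m; "position": TCP position; "ee_rot": TCP orientation; "force": force on the tool from outside, world axes, zero at the start; "ft_torque": the same for the moment, N m; "width": opening from 0.0 (shut) to 1.0 (fully open).
Only numpy, scipy, OpenCV 4.12 (cv2) and the standard library are available. Lean on these libraries where they do the work, as an engineer would, in place of code of your own. Each camera call takes 0.05 s, during which the arm holds its last target. There are 200 camera calls.

## Working session

There is one attempt and no reset: what is moved stays moved. The work goes in short steps, Python scripts to look and compute and a tool call to move; the robot and the scene stay as the last step left them, time stands still between calls to the robot, and variables do not carry over. Pictures are saved under pics/ and viewed, about 8 in all and at most 12, crops included, and the job is handed in when it is done.

Besides the shell and the picture viewer there is one more tool, called in YAML: its name, and indented under it one key for each argument. carry_out: Moves the arm, as the interface text tells. Shifts and turns lie within -1 to 1; 1 stands for 0.1 m of shift or 45 degrees of turn. Its arguments: {"type":"object","properties":{"steps":{"type":"array","items":{"type":"number"}},"grip_force":{"type":"number"}},"required":["steps"]}

```bash
mkdir -p pics
cat > h.py <<'E'
import numpy as np, cv2
from cell import arm, get_image, camera_info
from scipy.spatial.transform import Rotation as Rn
def grab(n):
    s=arm.observe(); p,d=get_image(n); np.savez(f'{n}.npz',p=p,d=d); cv2.imwrite(f'pics/{n}_{s["clock"]:.2f}.png',p[:,:,::-1]); return p,d
def world(n,u,v,d):
    c=camera_info(n); f=192/np.tan(np.radians(c['fovy'])/2)
    X=np.array([(u-c['cx'])/f*d,(v-c['cy'])/f*d,d]); return np.array(c['R']).T@(X-np.array(c['t']))
E
python3 - <<'E'
from h import *
a=grab('scene')[0];b=grab('side')[0]
cv2.imwrite('pics/both.png',np.hstack([a,b])[:,:,::-1][:, :])
print(arm.observe()); 
for n in('scene','side'): print(camera_info(n))
im=cv2.imread('pics/both.png');cv2.imwrite('pics/both.png',cv2.resize(im,(800,300)))
E
ls pics
```

```text
{'clock': 0.1, 'joints': array([-0.10259426,  0.43512422,  0.02495746,  1.57398451, -0.01161665,
        1.13402806, -0.07506803]), 'dq': array([ 0.00015924, -0.00191411, -0.00026507, -0.00290049,  0.00011004,
        0.00055459,  0.00048222]), 'joint_efforts': array([ 2.76666542e-03, -6.69124532e+01,  9.87763703e-01, -3.15145969e+01,
       -6.05509384e-02,  3.73947364e-02,  1.19628339e-04]), 'position': array([ 6.24541514e-01, -4.14446127e-05,  2.26049695e-01]), 'ee_rot': array([-1.21028754,  1.21020339, -1.20864295]), 'force': array([-0.32535515,  0.25200825, -0.44433488]), 'ft_torque': array([0.05768909, 0.03724334, 0.01974353]), 'width': 1.0019288539324447}
{'fovy': 49.44493362599838, 'cx': 245.4221807523385, 'cy': 198.0513151087046, 'R': array([[-0.51462451,  0.85737315,  0.00853778],
       [ 0.65094912,  0.39716402, -0.64693584],
       [-0.55805632, -0.32737138, -0.76249664]]), 't': array([ 0.27674847, -0.36884264,  1.41803125])}
{'fovy': 50.98396252860735, 'cx': 260.0950072843938, 'cy': 191.7093739698662, 'R': array([[ 0.9998766 ,  0.0063199 ,  0.01438182],
       [ 0.01490087, -0.67144343, -0.74090598],
       [ 0.00497412,  0.74102886, -0.67145475]]), 't': array([-0.58943573,  0.07635821,  1.03152522])}
both.png
scene_0.00.png
side_0.05.png
```

View pics/scene_0.00.png

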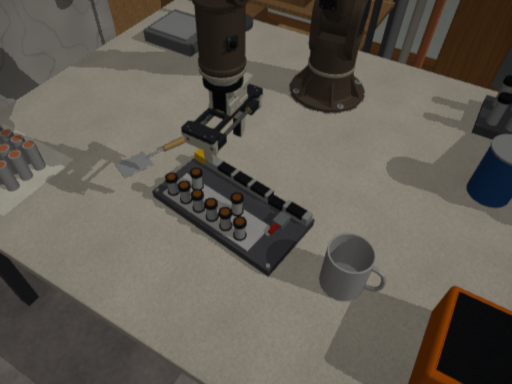

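View pics/side_0.05.png

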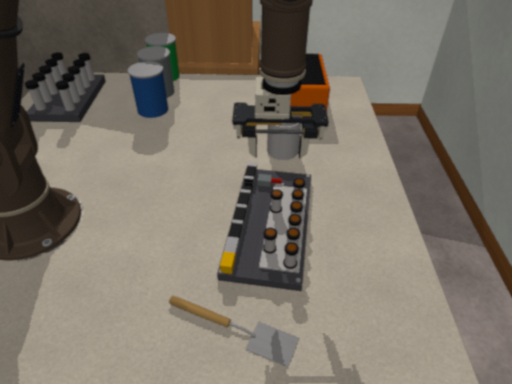

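```bash
cat >> h.py <<'E'
def cloud(n):
    z=np.load(f'{n}.npz'); d=z['d']; c=camera_info(n); f=192/np.tan(np.radians(c['fovy'])/2)
    v,u=np.mgrid[:384,:512]; X=np.stack([(u-c['cx'])/f*d,(v-c['cy'])/f*d,d],-1)
    return z['p'],d,(X-np.array(c['t']))@np.array(c['R'])
E
python3 - <<'E'
from h import *
for n in('side','scene'):
    p,d,W=cloud(n)
    h=cv2.cvtColor(p,cv2.COLOR_RGB2HSV)
    m=(h[...,0]>20)&(h[...,0]<34)&(h[...,1]>180)&(h[...,2]>120)&(d>0)
    P=W[m]; P=P[(P[:,2]>.03)&(P[:,2]<.07)]
    print(n,m.sum(),len(P),np.round(np.median(P,0),4),np.round(P.min(0),3),np.round(P.max(0),3))
    print(np.argwhere(m).min(0),np.argwhere(m).max(0))
    w=W[(d>0)&(W[...,2]>.044)&(W[...,2]<.054)]
p,d,W=cloud('side')
for uv in [(229,262),(250,172),(308,176),(300,280)]: print(uv,W[uv[1],uv[0]].round(3))
a=cv2.resize(np.load('side.npz')['p'][155:285,215:320],None,fx=4.5,fy=4.5,interpolation=cv2.INTER_CUBIC)
cv2.imwrite('pics/c1.png',a[:,:,::-1])
a=cv2.resize(np.load('scene.npz')['p'][140:275,145:325],None,fx=4.4,fy=4.4,interpolation=cv2.INTER_CUBIC)
cv2.imwrite('pics/c2.png',a[:,:,::-1])
E
```

```text
side 223 218 [ 0.5166 -0.1559  0.0484] [ 0.502 -0.171  0.03 ] [ 0.531 -0.129  0.052]
[252 220] [271 234]
scene 44 43 [ 0.5208 -0.1576  0.0479] [ 0.506 -0.171  0.045] [ 0.531 -0.14   0.052]
[149 195] [157 203]
(229, 262) [ 0.522 -0.159  0.05 ]
(250, 172) [0.56  0.151 0.051]
(308, 176) [0.724 0.166 0.027]
(300, 280) [ 0.677 -0.187  0.026]
```

View pics/c1.png

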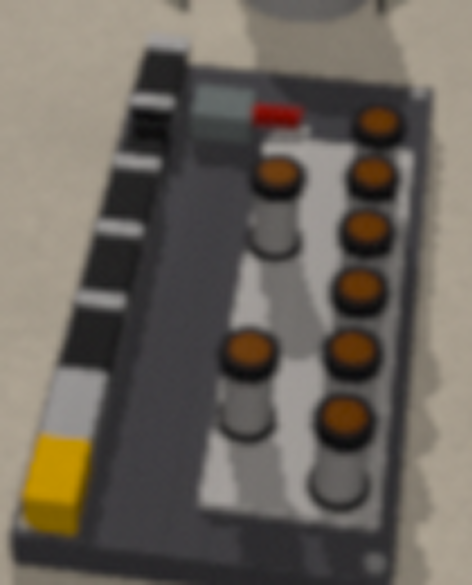

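View pics/c2.png

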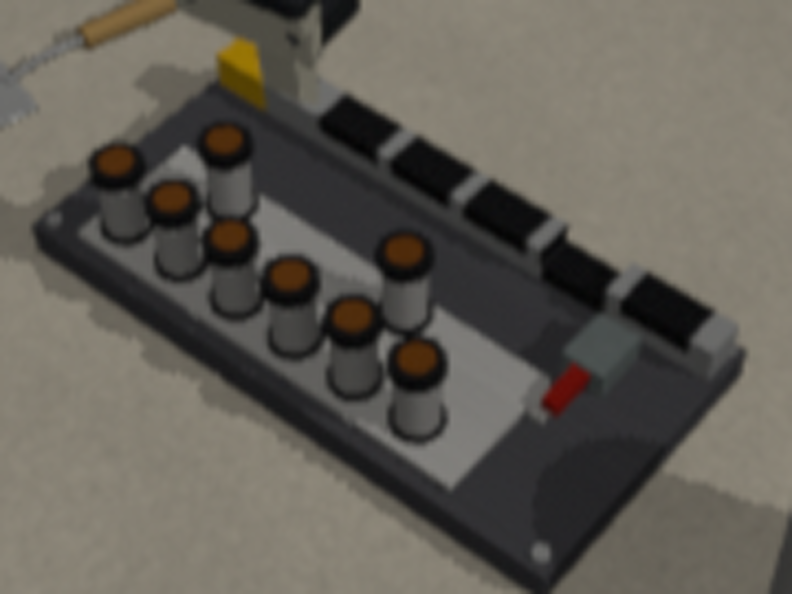

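Both crops show the fourth patch (jig y = 91) recessed: side crop about (153,122), scene crop about (580,272). I'll fit the strip axis and check this against the depth profile.

Run:
```python
from h import *
p,d,W=cloud('side')
sub=np.zeros(d.shape,bool); sub[155:285,215:262]=1
m=sub&(d>0)&(W[...,2]>.046)&(W[...,2]<.054)&(W[...,0]<.6)
P=W[m]
r=cv2.minAreaRect((P[:,:2]*1000).astype(np.float32)); print(r, cv2.boxPoints(r))
# robust line
vx,vy,x0,y0=cv2.fitLine(P[:,:2].astype(np.float32),cv2.DIST_HUBER,0,.002,.001).ravel()
if vy<0: vx,vy=-vx,-vy
a=np.array([vx,vy]); n=np.array([vy,-vx]); o=np.array([x0,y0]); print('yaw off y (deg)',np.degrees(np.arctan2(-vx,vy)))
s=(P[:,:2]-o)@a; t=(P[:,:2]-o)@n
print('s range',np.percentile(s,[0,.5,99.5,100]),'t',np.percentile(t,[1,50,99]), 'z',np.median(P[:,2]))
h=cv2.cvtColor(p,cv2.COLOR_RGB2HSV); ye=m&(h[...,0]>20)&(h[...,0]<34)&(h[...,1]>180)
sy=(W[ye][:,:2]-o)@a; print('yellow s',sy.min(),sy.max())
br=m&(h[...,2]>110)&~ye; sb=np.sort((W[br][:,:2]-o)@a); print('bright hist'); c,e=np.histogram(sb,np.arange(-.2,.2,.004)); print([(round(x*1000),k) for x,k in zip(e,c) if k])
mid=(s.min()+s.max())/2; 
Q=W[sub&(d>0)]; qs=(Q[:,:2]-o)@a; qt=(Q[:,:2]-o)@n; k=abs(qt)<.009
for q in np.arange(-.2,.2,.008):
    g=k&(abs(qs-q)<.004)
    if g.any(): print(round(q*1000),g.sum(),np.round(np.percentile(Q[g,2],[10,50,90])*1000,1))
print('o',o,'a',a,'n',n)
```

```text
((540.557861328125, 14.149734497070312), (372.10638427734375, 26.809507369995117), 81.95111846923828) [[ 501.23438 -168.19373]
 [ 527.7798  -171.94754]
 [ 579.88135  196.4932 ]
 [ 553.33594  200.24701]]
yaw off y (deg) -8.005655
s range [-0.15022356 -0.14890953  0.21974887  0.22188107] t [-1.29829086e-02  4.83593085e-05  1.30701934e-02] z 0.04918802408959992
yellow s -0.150223562219097 -0.11021734808546166
bright hist
[(-116, np.int64(1)), (-112, np.int64(10)), (-108, np.int64(16)), (-104, np.int64(14)), (-100, np.int64(14)), (-96, np.int64(17)), (-92, np.int64(15)), (-88, np.int64(16)), (-84, np.int64(12)), (-80, np.int64(14)), (-76, np.int64(16)), (-72, np.int64(13)), (-68, np.int64(9)), (-64, np.int64(1)), (-24, np.int64(2)), (-20, np.int64(3)), (-16, np.int64(12)), (-12, np.int64(8)), (-8, np.int64(1)), (36, np.int64(7)), (40, np.int64(8)), (44, np.int64(8)), (92, np.int64(4)), (96, np.int64(10)), (100, np.int64(8)), (144, np.int64(1)), (148, np.int64(3)), (152, np.int64(8)), (156, np.int64(6))]
-160 19 [-2.5 -0.8  0.6]
-152 120 [ 0.9 22.7 45.2]
-144 35 [28.8 48.  50.1]
-136 26 [
[... 344 characters left out ...]
 49.5 51.7]
-16 14 [47.7 49.3 50.8]
-8 17 [47.4 49.6 50.9]
0 19 [48.5 49.8 51.2]
8 16 [47.9 48.8 50. ]
16 17 [48.2 49.5 50.7]
24 15 [48.  49.  49.8]
32 17 [47.8 49.  50.2]
40 17 [48.4 49.3 50.8]
48 15 [48.4 49.5 50.8]
56 15 [47.1 48.2 50.9]
64 15 [48.4 48.9 50.9]
72 15 [47.7 49.5 50.5]
80 11 [47.6 49.9 51.5]
88 19 [46.8 49.2 50.6]
96 14 [48.7 49.6 51. ]
104 8 [47.7 49.2 50.5]
120 10 [35.9 36.9 37.7]
128 12 [34.7 36.3 37.6]
136 13 [34.6 35.5 37.9]
144 16 [34.8 36.4 43.8]
152 32 [35.9 45.  49.9]
160 11 [48.2 49.8 50.7]
168 13 [47.7 49.3 50.1]
176 11 [48.3 49.7 50.8]
184 12 [47.8 50.4 51.6]
192 12 [47.6 49.3 50.8]
o [ 0.5355459  -0.02133529] a [0.13927084 0.99025434] n [ 0.99025434 -0.13927084]
```

Run:
```python
from h import *
print(arm.grip_point_offset, Rn.from_rotvec(arm.observe()['ee_rot']).as_matrix().round(2))
O=np.array([.5405,.0138]);a=np.array([.13927,.99025]);n=np.array([.99025,-.13927])
for nm in('side','scene'):
    p,d,W=cloud(nm); j=np.stack([(W[...,:2]-O)@n,(W[...,:2]-O)@a,W[...,2]],-1)
    ok=(d>0)
    m=ok&(j[...,2]>.095)&(j[...,2]<.13)&(j[...,1]>.19)&(j[...,1]<.42)&(abs(j[...,0])<.25)
    if m.any(): print(nm,'jug',np.percentile(j[m],[1,50,99],axis=0).round(3), m.sum())
    m=ok&(j[...,2]>.078)&(j[...,2]<.095)&(j[...,0]>.06)&(j[...,0]<.17)&(abs(j[...,1])<.19)
    k,l=cv2.connectedComponents(m.astype(np.uint8))
    for i in range(1,k):
        q=j[l==i]
        if len(q)>15: print(nm,'sl',q.min(0).round(3),np.median(q,0).round(3),q.max(0).round(3))
```

```text
0.0188 [[-0. -0.  1.]
 [-1. -0. -0.]
 [ 0. -1. -0.]]
side jug [[0.03  0.273 0.095]
 [0.084 0.284 0.112]
 [0.121 0.361 0.121]] 148
side sl [0.122 0.063 0.078] [0.138 0.077 0.085] [0.153 0.096 0.088]
side sl [0.071 0.012 0.078] [0.086 0.025 0.085] [0.101 0.044 0.088]
side sl [0.123 0.019 0.078] [0.138 0.032 0.085] [0.153 0.053 0.088]
side sl [ 0.122 -0.024  0.078] [ 0.138 -0.011  0.085] [0.154 0.007 0.088]
side sl [ 0.123 -0.069  0.078] [ 0.137 -0.055  0.085] [ 0.153 -0.037  0.088]
side sl [ 0.072 -0.12   0.078] [ 0.087 -0.106  0.085] [ 0.102 -0.088  0.088]
side sl [ 0.123 -0.112  0.078] [ 0.138 -0.099  0.085] [ 0.153 -0.078  0.089]
side sl [ 0.123 -0.156  0.078] [ 0.138 -0.142  0.085] [ 0.152 -0.125  0.089]
scene jug [[0.025 0.277 0.095]
 [0.068 0.328 0.109]
 [0.123 0.39  0.12 ]] 874
scene sl [ 0.071 -0.119  0.078] [ 0.089 -0.103  0.084] [ 0.103 -0.09   0.088]
scene sl [ 0.121 -0.157  0.078] [ 0.139 -0.138  0.084] [ 0.154 -0.123  0.087]
scene sl [ 0.121 -0.113  0.078] [ 0.139 -0.095  0.084] [ 0.155 -0.081  0.088]
scene sl [ 0.122 -0.069  0.078] [ 0.139 -0.051  0.084] [ 0.155 -0.036  0.088]
scene sl [0.069 0.011 0.079] [0.088 0.029 0.084] [0.101 0.043 0.088]
scene sl [ 0.122 -0.024  0.078] [ 0.139 -0.007  0.084] [0.154 0.007 0.087]
scene sl [0.122 0.021 0.078] [0.139 0.037 0.084] [0.153 0.052 0.087]
scene sl [0.121 0.064 0.079] [0.139 0.08  0.084] [0.153 0.096 0.087]
```

carry_out:
  steps: [0,-0.5,-0.5,-0.3,-0.178,0,-1,-1,-0.8,-0.178,0,-1,-1,-1,-0.178,0,-1,-1,-1,-0.178,0,-1,-1,-1,-0.178,0,-1,-1,-1,-0.178,0,-1,-1,-1,-0.178]
  grip_force: 20

```text
clock: 0.8
position: [0.5267, -0.099, 0.1277]
ee_rot: [-1.138, 1.309, -1.311]
force: [-0.7, -0.4, 0.1]
width: 0.44
```

carry_out:
  steps: [0,-0.08,-0.5,-0.3,0,0,-0.08,-0.5,-0.6,0,0,-0.08,-0.5,-0.6,0,0,-0.08,-0.5,-0.6,0,0,-0.08,-0.5,-0.6,0,0,-0.08,-0.5,-0.6,0]

```text
clock: 1.4
position: [0.5186, -0.1489, 0.0683]
ee_rot: [-1.138, 1.308, -1.311]
force: [-0.3, 0.6, -0.4]
width: 0.002
```

Run:
```python
from h import *
s=arm.observe(); print(s['position'],s['width'],s['force'],s['clock'])
a=grab('side')[0][145:295,180:330]; b=grab('wrist')[0]
cv2.imwrite('pics/c3.png',np.hstack([cv2.resize(a,(384,384)),cv2.resize(b[:,64:448],(384,384))])[:,:,::-1])
```

```text
[ 0.51859372 -0.14894348  0.06831723] 0.001518128406138825 [-0.31991454  0.57775153 -0.36317269] 1.4
```

View pics/c3.png

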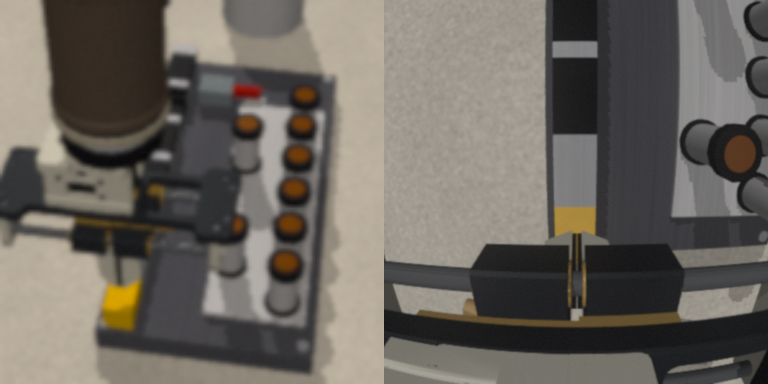

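The fingers are shut, centred over the yellow pad and in line with the strip (wrist half, about (575,235)). Next I lower gently.

carry_out:
  steps: [0,0,0,-0.07,0,0,0,0,-0.12,0,0,0,0,-0.14,0,0,0,0,-0.15,0,0,0,0,-0.15,0]

```text
clock: 2.0
position: [0.5168, -0.15, 0.0515]
ee_rot: [-1.14, 1.312, -1.311]
force: [0.6, -0.9, -0.7]
width: 0.005
```

carry_out:
  steps: [0,0,0,-0.01,0,0,0,0,-0.02,0,0,0,0,-0.02,0]

```text
clock: 2.3
position: [0.5172, -0.1501, 0.0503]
ee_rot: [-1.139, 1.311, -1.312]
force: [-2.6, 0.3, 7.6]
width: 0.004
```

carry_out:
  steps: [0,0,0,0,0,0,0.007,0.05,0,0,0,0.014,0.1,0,0,0,0.021,0.15,0,0,0,0.028,0.2,0,0,0,0.035,0.25,0,0,0,0.042,0.3,0,0,0,0.049,0.35,0,0,0,0.056,0.4,0,0,0,0.063,0.45,0,0,0,0.063,0.45,0,0]

```text
clock: 3.4
position: [0.5242, -0.1048, 0.0503]
ee_rot: [-1.139, 1.31, -1.312]
force: [-0.1, -1.1, 6.7]
width: 0.003
```

carry_out:
  steps: [0,0.014,0.1,0,0,0,0.028,0.2,0,0,0,0.042,0.3,0,0,0,0.056,0.4,0,0,0,0.07,0.5,0,0,0,0.084,0.6,0,0,0,0.098,0.7,0,0,0,0.112,0.8,0,0,0,0.126,0.9,0,0,0,0.14,1.0,0,0,0,0.14,1.0,0,0]

```text
clock: 4.5
position: [0.5383, -0.0036, 0.0504]
ee_rot: [-1.139, 1.309, -1.311]
force: [0.2, 2.1, 5.1]
width: 0.004
```

carry_out:
  steps: [0,0.014,0.1,0,0,0,0.028,0.2,0,0,0,0.042,0.3,0,0,0,0.056,0.4,0,0,0,0.07,0.5,0,0,0,0.084,0.6,0,0,0,0.098,0.7,0,0,0,0.112,0.8,0,0,0,0.126,0.9,0,0,0,0.14,1.0,0,0,0,0.14,1.0,0,0]

```text
clock: 5.6
position: [0.5513, 0.0971, 0.0497]
ee_rot: [-1.14, 1.31, -1.309]
force: [-0.5, 0.3, 0.4]
width: 0.007
```

carry_out:
  steps: [0,0.01,0.07,0,0,0,0.01,0.07,0,0,0,0.01,0.07,0,0]

```text
clock: 5.9
position: [0.5522, 0.1019, 0.0496]
ee_rot: [-1.14, 1.312, -1.311]
force: [-0.0, 0.1, -0.6]
width: 0.003
```

The force has dropped to zero, so the fingers are over the notch (jig y ≈ 89 mm). Now down.

carry_out:
  steps: [0,0,0,-0.05,0,0,0,0,-0.1,0,0,0,0,-0.12,0,0,0,0,-0.14,0,0,0,0,-0.14,0]

```text
clock: 6.4
position: [0.5519, 0.1016, 0.0356]
ee_rot: [-1.141, 1.312, -1.312]
force: [-2.5, -2.3, 5.2]
width: 0.005
```

carry_out:
  steps: [0,0,0,-0.02,0,0,0,0,-0.035,0,0,0,0,-0.05,0,0,0,0,-0.06,0,0,0,0,-0.06,0,0,0,0,-0.06,0]

```text
clock: 7.0
position: [0.552, 0.1016, 0.0301]
ee_rot: [-1.14, 1.312, -1.312]
force: [-4.5, -1.5, 8.4]
width: 0.007
```

carry_out:
  steps: [0,0,0,-0.01,0,0,0,0,-0.017,0,0,0,0,-0.017,0,0,0,0,-0.017,0,0,0,0,-0.017,0,0,0,0,-0.017,0]

```text
clock: 7.6
position: [0.552, 0.1016, 0.0292]
ee_rot: [-1.14, 1.312, -1.312]
force: [-6.8, -1.3, 18.5]
width: 0.002
```

Run:
```python
from h import *
s=arm.observe(); print(s['position'],s['force'],s['clock'])
a=grab('side')[0][145:295,180:330]; b=grab('scene')[0][130:280,145:325]
cv2.imwrite('pics/c4.png',np.hstack([cv2.resize(a,(360,360)),cv2.resize(b,(432,360))])[:,:,::-1])
```

```text
[0.55196695 0.10159236 0.02920959] [-6.83319813 -1.27786992 18.49635839] 7.6
```

View pics/c4.png

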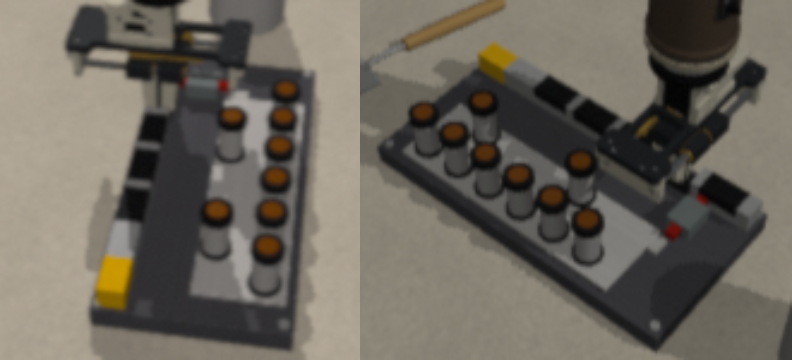

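The red bolt has drawn back through its saddle, with red showing on the strip side at about (702,199) in the right half. The force rose to 18.5 N at z = 29 mm, so the key is on its stop, and the sleeves stand as before.

```bash
python3 -c "
from cell import arm
print(arm.sign_off(), arm.observe()['force'])"
```

```text
the job is handed in; nothing more can be done
the job is handed in; nothing more can be done
```

I pressed the release key fully down and handed the job in at 7.6 s, still holding it. No verdict is reported.

- **Route:** With the fingers shut, I touched the yellow pad at 7.6 N. I slid onto the plain land at 6.7 N, then along the strip until the force dropped to zero near jig y = 89 mm.
- **Which notch:** It was the fourth patch. The pictures and the depth readings had already shown it about 13 mm lower than the rest.
- **Last checks:** At the end the fingertips were at z = 29.2 mm and the upward force was 18.5 N. The force rose steeply at the end, so the key is on its stop. The red bolt has drawn back.
- **Loose things:** In the last picture the sleeves stand as before. The jug and spatula were only partly in view, so I did not measure them again, but nothing went near them.
- **Forces:** The highest reading I saw was 18.5 N up with a 6.8 N sideways part, well under 40 N. I only read forces at the end of each move. No check failed or disagreed.

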